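Clear the kiln lid and hold it at its balance

ROBOT

A 6-joint arm with a two-finger parallel gripper is mounted at the origin on the work surface. World frame = base frame: x ahead of the robot, y to its left, z up, the work surface at z = 0. Lengths are in m, angles in degrees, forces in N, time in s.
With the tool pointing down it reaches from about 0.425 to 0.925 m from the base axis. Payload 12.5 kg.
Tool frame: the origin (TCP) lies at the very end of the fingers, on their centre line; the grasp point (between the pads) lies grasp_offset behind it (grasp_offset is the distance from the TCP to the grasp point, in m); z points along the fingers, y is the line along which they close (so a half turn about z gives the same grasp; the last joint's range is limited). The gripper opens to 85 mm and grips with 20 to 120 N. Pads are 22 mm wide; open, the fingers measure 114 mm over their backs; the gripper's body (76 mm by 85 mm) begins 54 mm behind the grasp point. The pads swing forward as they close: fully open they stand 13 mm farther back than shut.
Start: joints at [64.882, 28.126, 89.318, -0, 62.55, -6.05], TCP at [0.204, 0.591, 0.231] pointing down, gripper open.
Joint ranges: [-177.58, 177.58], [-47.91, 125.51], [2.72, 160], [-65.01, 245.01], [3.68, 167.84], [-153.87, 153.87]. Speed limits (degrees/s): [127.2, 127.2, 159.86, 180, 180, 180].

INTERFACE

Orientations are given as a 3x3 rotation matrix whose columns are the frame's x, y, z axes.
In Python, from station import state, snapshot, finish_job, grasp_offset gives the robot as it stands. The module is installed in compiled form; this text tells all that it offers.
- The arm moves only by the tool jog_arm, never from a script. Its arguments are lists of equal length, an entry for each row: "gripper": the gripper command: -1 is fully open, 1 is shut, values between are in proportion; "translation": the shift along the world's x, y, z in cm, a list of three; "roll": the turn about the world's z in rad. In form: {"gripper": [gripper, ...], "translation": [[dx, dy, dz], ...], "roll": [roll, ...]}. A call has 1 to 5 rows; each row is the pose to reach, as a shift and turn from the pose commanded when the call began; what a row does not reach only later rows make up. A row lasts 1/10 s, in which the tool goes at most 50 mm and 8.59 degrees, less where a joint would pass 70% of its speed; a pose out of reach is approached as far as the arm can. A call with a gripper value outside its range is refused whole. The fingers move at their own pace and stop on an object; the grip force is fixed at half the most. Time passes only in rows, so rows that repeat a pose let the fingers close. It gives the time, the measured TCP pose, the force, the opening and the grip force at its end, in the units of the state.
- state(): the state, without advancing time (a new reading comes with each control period).
- snapshot(name): name is "side" or "top"; returns a dict with "color" (384x512x3 uint8, red, green, blue), "z_map" (384x512 float32, m along the optical axis (not along the pixel's ray), 0 where there is no reading), "camera_matrix" (3x3 intrinsics, pixels), "pose" (4x4, takes a point from camera to world coordinates). Camera axes: x right, y down, z forward; pixel columns grow to the right and rows downward; lengths in m; the calibration is good to about 2 mm. A picture is of the moment at which its call begins.
- finish_job(): hands the job in; it is judged then, once.
The state is a dict: "t": time; "joint_positions": joint angles; "qd": joint speeds; "tau": joint torques, N m; "ee_pos": TCP position; "ee_rot": TCP orientation; "wrist_force": force on the tool from outside, world axes, zero at the start; "wrist_torque": the same for the moment, N m; "opening": finger opening in m; "finger_force": force on a finger pad.
Only numpy, scipy, OpenCV 4.12 (cv2) and the standard library are available. Lean on these libraries where they do the work, as an engineer would, in place of code of your own. Each camera call takes 0.05 s, during which the arm holds its last target. There are 200 camera calls.

TASK

Kiln furniture has been left on the lid of the small bench kiln: with the lid still shut, set each piece down (do not drop it) in the tray that already holds its kind, and leave everything else on the bench where it is. Then take the lid by its handle, raise it a little past its balance point, where the springs begin to carry it, without letting it fly open, and ease it back to just below that point (a few degrees), where it is light in the hand but would sink shut if let go. Finish while still holding it there, steady, by the handle, so that I can reach in and load the kiln.

Things in the scene. Friction and masses are not known exactly. Their poses are not given: they have to be found in the camera images.
- kiln: small clamshell bench kiln, switched off and cold, fixed to the bench: aluminium casing 260 mm deep (x) by 280 mm wide (y), lined with firebrick, a grey control box 59 mm wide on the -y side towards the back. Origin at the centre of its footprint on the bench; its x axis points from the front (the handle side) to the hinge at the back, z up. The base is 120 mm high, the closed lid lies on it and is 50 mm thick, its flat top 172 mm above the bench.
- lid (a joint): opening angle of the kiln lid in rad: 0 shut, growing as the front edge is raised; hard stop at 1.35. The lid weighs 4 kg but two torsion springs on the hinge rod carry most of it. They balance it exactly at 0.55 rad (31.5 degrees): below that it sinks shut by itself (about 3.6 N to lift at the handle when shut, 0.7 N at 0.48 rad), above it the springs throw it open, gently at first (0.8 N at the handle at 0.62 rad).
- lid_handle (a point): middle of the lid's handle: a round wooden bar 24 mm in diameter, 124 mm long, along the kiln's y axis, carried by two flat steel arms at its ends (117 mm clear between them), its axis 60 mm in front of the lid's front face and, with the lid shut, 147 mm above the bench; free space all round it. The point's axes turn with the lid (y along the bar).
- lid_hinge (a point): point on the lid's hinge line at the middle of the kiln's back, 122 mm above the bench; the line runs along the kiln's y axis. The handle's axis is 335 mm in front of it and, with the lid shut, 25 mm above it.
- post1: round kiln post of buff fireclay, 30 mm in diameter and 50 mm tall, about 80 g, standing on the kiln lid. Origin at the centre of its lower end, z along its length.
- post2: another kiln post, the same as post1, also standing on the kiln lid.
- stilt: three-armed stilt (flat star) of the same buff fireclay, about 35 g, lying on the kiln lid. Origin at its centre on the underside; arms 10 mm wide and 10 mm thick reach 36 mm out from the centre along its x axis and at 120 degrees either side of it; a small pointed cone 8 mm high stands on each arm 31 mm out.
- post_tray: plywood tray holding kiln posts, fixed to the bench: outside 200 mm (x) by 140 mm (y) by 40 mm high, walls 4 mm, floor 4 mm thick. Two posts like the loose ones are fixed upright in it 62 to 65 mm towards its +x end; the -x half is free. Origin at the centre of its underside.
- stilt_tray: plywood tray of the same size and make, holding stilts: two stilts like the loose one are fixed in it 52 to 55 mm towards its +x end; the -x half is free. Origin at the centre of its underside.
- bottle: bystander, to be left where it is: capped water bottle with a paper label, 64 mm across, 210 mm tall. Origin at the centre of its underside.
- tumbler: bystander, to be left where it is: glass tumbler with a brass screw cap, 68 mm across, 170 mm tall. Origin at the centre of its underside.
- mug: bystander, to be left where it is: white mug, 80 mm across, 90 mm tall. Origin at the centre of its underside.
- bowl: bystander, to be left where it is: bisque bowl, 130 mm across, 55 mm tall. Origin at the centre of its underside.
- rib: bystander, to be left where it is: flat wooden rib, 90 x 45 x 6 mm. Origin at the centre of its underside.
- loop_tool: bystander, to be left where it is: wire loop trimming tool, 172 mm long. Origin at the middle of its handle, on the underside.
- batten: bystander, to be left where it is: wooden batten, 360 x 30 x 10 mm. Origin at the centre of its underside.
Things that resemble listed ones, but are neither listed nor needed, are in the scene too. What is shaped like the stilt but orange is not meant. Leave any blue or purple look-alike of the post1 alone.

How it is judged (in metres and radians):
On the way, in this order (a step that is already met when the one before it is completed fails the run):
1. both posts lie in the post tray and the stilt in the stilt tray, let go and at rest, the lid still shut (below 0.06 rad) (x of post1 in the frame of post_tray between -0.098 and 0.098 m and y of post1 in the frame of post_tray between -0.068 and 0.068 m and z of post1 in the frame of post_tray between 0 and 0.05 m and contact force between the fingers and post1 below 0.1 N and linear speed of each of post1, post2, stilt below 0.05 m/s and x of post2 in the frame of post_tray between -0.098 and 0.098 m and y of post2 in the frame of post_tray between -0.068 and 0.068 m and z of post2 in the frame of post_tray between 0 and 0.05 m and contact force between the fingers and post2 below 0.1 N and x of stilt in the frame of stilt_tray between -0.098 and 0.098 m and y of stilt in the frame of stilt_tray between -0.068 and 0.068 m and z of stilt in the frame of stilt_tray between 0 and 0.05 m and contact force between the fingers and stilt below 0.1 N and value of joint lid below 0.06 rad), for 0.2 s.
2. the lid is held past its balance point: above 0.58 rad (value of joint lid above 0.58 rad and contact force between the fingers and kiln above 0.15 N), for 0.2 s.
At the end, for the whole second after the job is handed in: The lid is steady (under 0.05 rad/s) between 0.40 and 0.53 rad, just below its balance at 0.55 rad, carried by the fingers alone (they press on it with more than 0.15 N); both posts lie in the post tray and the stilt in the stilt tray, let go and at rest (x of post1 in the frame of post_tray between -0.098 and 0.098 m and y of post1 in the frame of post_tray between -0.068 and 0.068 m and z of post1 in the frame of post_tray between 0 and 0.05 m and contact force between the fingers and post1 below 0.1 N and linear speed of each of post1, post2, stilt below 0.05 m/s and x of post2 in the frame of post_tray between -0.098 and 0.098 m and y of post2 in the frame of post_tray between -0.068 and 0.068 m and z of post2 in the frame of post_tray between 0 and 0.05 m and contact force between the fingers and post2 below 0.1 N and x of stilt in the frame of stilt_tray between -0.098 and 0.098 m and y of stilt in the frame of stilt_tray between -0.068 and 0.068 m and z of stilt in the frame of stilt_tray between 0 and 0.05 m and contact force between the fingers and stilt below 0.1 N and value of joint lid between 0.4 and 0.53 rad and velocity of joint lid between -0.05 and 0.05 rad/s and contact force between the fingers and kiln above 0.15 N); the arm keeps its last pose, push and grip.
It fails at once if the lid flies open (above 0.85 rad) (value of joint lid above 0.85 rad).
It fails at once if a piece is dropped or thrown (faster than 1.6 m/s) (linear speed of any of post1, post2, stilt above 1.6 m/s).
It fails at once if a bystander is moved by more than 30 mm (distance of any of bottle, tumbler, mug, bowl, rib, loop_tool, batten from where it was at the start of the episode above 0.03 m).
It also fails if it takes over 72 s, if anything falls off the work surface, if the arm or the gripper's body presses on something with over 40 N, if the wrist force passes 120 N, or if a joint passes its speed limit or range.

## Working session

There is one attempt and no reset: what is moved stays moved. The work goes in short steps, Python scripts to look and compute and a tool call to move; the robot and the scene stay as the last step left them, time stands still between calls to the robot, and variables do not carry over. Pictures are saved under pics/ and viewed, at most 10 in all, crops included, and the job is handed in when it is done.

Besides the shell and the picture viewer there is one more tool, called after "Call:" as name([rows], argument=value, ...), one row to a line, values as JSON. jog_arm: Moves the arm, as the interface text tells. Its arguments: {"type":"object","properties":{"gripper":{"type":"array","items":{"type":"number"}},"translation":{"type":"array","items":{"type":"array","items":{"type":"number"}}},"roll":{"type":"array","items":{"type":"number"}}},"required":["gripper","translation","roll"]}

```bash
mkdir -p pics
cat > h.py <<'E'
import numpy as np, cv2, pickle
from station import *
def snap(n,f):
    s=snapshot(n); pickle.dump(s,open(f'pics/{f}.pkl','wb')); return s
def pts(s):
    z=s['z_map']; K=s['camera_matrix']; v,u=np.mgrid[:z.shape[0],:z.shape[1]]
    p=np.stack([(u-K[0,2])/K[0,0]*z,(v-K[1,2])/K[1,1]*z,z],-1)
    return p@s['pose'][:3,:3].T+s['pose'][:3,3]
def load(f): return pickle.load(open(f'pics/{f}.pkl','rb'))
def crop(s,f,u0,v0,u1,v1,k):
    cv2.imwrite(f'pics/{f}.png',cv2.resize(s['color'][v0:v1,u0:u1,::-1],None,fx=k,fy=k,interpolation=cv2.INTER_CUBIC))
E
python3 - <<'E'
from h import *
for n in('top','side'):
    s=snap(n,n+'0'); crop(s,n+'0',0,0,512,384,1.5)
    print(n,s['pose'].round(3).tolist())
st=state();print(grasp_offset,{k:np.round(v,3).tolist() for k,v in st.items()})
E
```

```text
top [[-0.006, -0.979, 0.203, 0.262], [-1.0, 0.007, 0.005, -0.034], [-0.006, -0.203, -0.979, 1.325], [0.0, 0.0, 0.0, 1.0]]
side [[0.999, 0.043, -0.027, 0.546], [0.048, -0.611, 0.79, -0.952], [0.018, -0.791, -0.612, 0.832], [0.0, 0.0, 0.0, 1.0]]
0.0187 {'t': 0.1, 'joint_positions': [64.88, 28.16, 89.345, -0.002, 62.548, -6.05], 'qd': [0.084, -0.043, -0.121, 0.036, -0.108, 0.034], 'tau': [0.002, -61.945, -26.202, -0.0, 0.003, 0.0], 'ee_pos': [0.204, 0.591, 0.231], 'ee_rot': [[-0.945, 0.327, -0.0], [0.327, 0.945, -0.001], [0.0, -0.001, -1.0]], 'wrist_force': [0.49, -0.018, 0.852], 'wrist_torque': [-0.027, -0.022, 0.038], 'finger_force': 0.0, 'opening': 0.085}
```

View pics/top0.png

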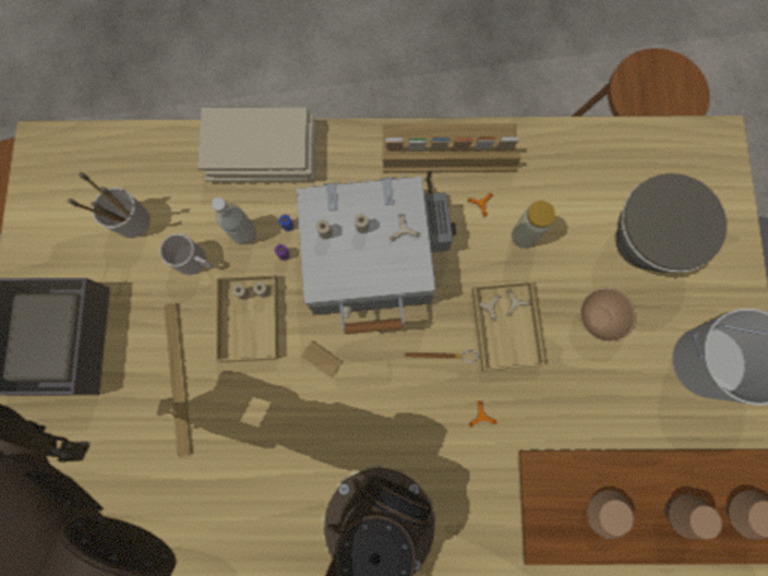

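View pics/side0.png

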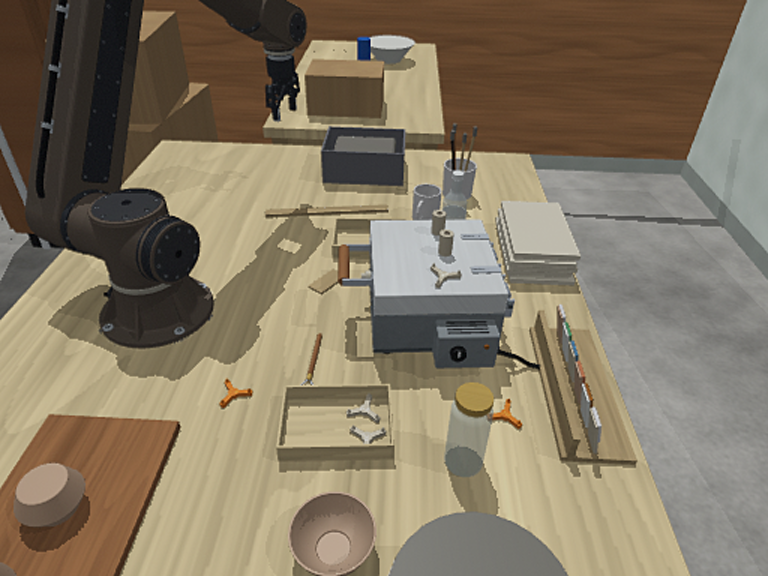

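The top view (1.5x scale) shows these candidates:
- **Posts:** two buff posts on the lid at (324,228) and (362,222). Look-alikes to leave: blue (286,222), purple (282,252), and the fixed posts in the tray at (239,290) and (261,289).
- **Stilts:** one buff stilt on the lid at (404,228). Look-alikes to leave: orange (481,204) and (483,414), and the fixed ones in the tray at (490,306) and (517,300).

I choose the three buff pieces on the lid. The post tray is at (248,318), the stilt tray at (509,327) and the handle at (372,325).

Run:
```python
from h import *
s=load('top0'); crop(s,'c1',190,110,310,230,5)
P=pts(s)
def at(u,v): return P[int(round(v/1.5)),int(round(u/1.5))].round(3)
# things above lid
m=(P[...,2]>.178)&(P[...,2]<.24); m[:, :195]=0; m[:,300:]=0; m[:110]=0; m[225:]=0
n,l,st,c=cv2.connectedComponentsWithStats(m.astype(np.uint8))
for i in range(1,n):
    if st[i,4]>8:
        q=P[l==i]; print(c[i].round(1),st[i,4],'mean',q.mean(0).round(4),'min',q.min(0).round(3),'max',q.max(0).round(3))
for nm,uv in dict(lidFL=(308,300),lidFR=(430,288),lidBL=(300,192),lidBR=(420,183),mid=(365,260),h1=(346,327),h2=(372,326),h3=(400,323),pt=[(248,335)][0],stt=(512,345)).items(): print(nm,at(*uv))
# trays: rim points z .03-.05
for nm,(a,b,cc,d) in dict(post=(140,178,190,246),stilt=(308,182,370,252)).items():
    Q=P[b:d,a:cc].reshape(-1,3); q=Q[(Q[:,2]>.031)&(Q[:,2]<.046)]
    print(nm,cv2.minAreaRect((q[:,:2]*1000).astype(np.float32)),len(q))
lid=P[100:240,180:320].reshape(-1,3); q=lid[abs(lid[:,2]-.172)<.005]; print('lid',cv2.minAreaRect((q[:,:2]*1000).astype(np.float32)))
h=P[205:225,225:275].reshape(-1,3); q=h[(h[:,2]>.135)&(h[:,2]<.165)]; print('h',len(q),q.min(0),q.max(0),cv2.minAreaRect((q[:,:2]*1000).astype(np.float32)))
```

```text
[258.3 131.8] 11 mean [ 0.7075 -0.0246  0.1794] min [ 0.7   -0.034  0.178] max [ 0.714 -0.017  0.181]
[240.5 148.4] 108 mean [0.6391 0.0315 0.2136] min [0.627 0.018 0.179] max [0.657 0.046 0.228]
[268.2 152.4] 105 mean [ 0.6354 -0.0565  0.1826] min [ 0.61  -0.091  0.178] max [ 0.672 -0.027  0.192]
[215.2 152.2] 108 mean [0.6271 0.1111 0.2136] min [0.614 0.097 0.178] max [0.663 0.127 0.228]
lidFL [0.482 0.146 0.172]
lidFR [ 0.506 -0.115  0.172]
lidBL [0.725 0.169 0.172]
lidBR [ 0.744 -0.097  0.173]
mid [0.57  0.025 0.173]
h1 [0.426 0.064 0.16 ]
h2 [0.429 0.01  0.157]
h3 [ 0.435 -0.051  0.157]
pt [0.43  0.314 0.007]
stt [ 0.401 -0.316  0.008]
post ((481.7430725097656, 321.6497497558594), (225.6625213623047, 152.7074432373047), 3.0650246143341064) 331
stilt ((446.9169616699219, -302.5328369140625), (200.84552001953125, 141.26974487304688), 4.854653835296631) 302
lid ((618.529541015625, 28.508331298828125), (263.3697204589844, 279.89520263671875), 5.537535667419434)
h 332 [ 0.41338191 -0.0542538   0.13901442] [0.46930207 0.08114954 0.16452512] ((440.7352294921875, 13.622669219970703), (135.619384765625, 55.77774429321289), 89.42597198486328)
```

View pics/c1.png

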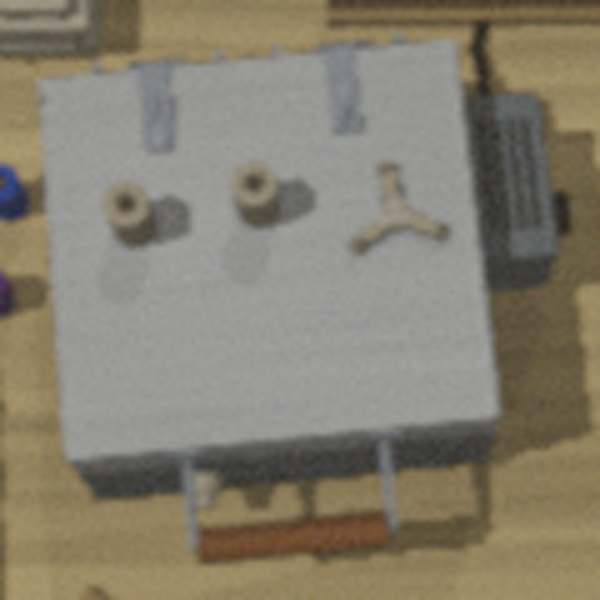

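The close crop shows two buff posts at crop (128,208) and (257,190), and the buff stilt centred at (398,210). One stilt arm points to the back, at (388,170). The lid is shut and yawed about 5.5°.

Run:
```python
from h import *
s=load('top0'); P=pts(s)
sd=snap('side','side1'); S=pts(sd)
def cl(P,z0,z1,x0,x1,y0,y1):
    q=P.reshape(-1,3); return q[(q[:,2]>z0)&(q[:,2]<z1)&(q[:,0]>x0)&(q[:,0]<x1)&(q[:,1]>y0)&(q[:,1]<y1)]
for nm,A in (('top',P),('side',S)):
    for y in(.111,.031):
        q=cl(A,.215,.23,.59,.69,y-.035,y+.035)
        print(nm,'post',len(q),cv2.minEnclosingCircle((q[:,:2]*1000).astype(np.float32)),q.mean(0).round(4))
    q=cl(A,.1765,.2,.59,.69,-.105,-.01); print('stilt',len(q),cv2.minEnclosingCircle((q[:,:2]*1000).astype(np.float32)))
    t=np.array([[P[a,b] for a,b in []]]) if 0 else None
# stilt tips by pixel (crop /5 + offset)
for u,v in ((388,170),(398,210),(355,245),(445,235),(392,190)): print('stilt px',P[int(110+v/5),int(190+u/5)].round(4))
for nm,(x0,x1,y0,y1) in dict(post=(.34,.56,.22,.42),stilt=(.31,.58,-.42,-.2)).items():
    for A in(P,S):
        q=cl(A,.034,.044,x0,x1,y0,y1); print(nm,len(q),cv2.minAreaRect((q[:,:2]*1000).astype(np.float32)))
```

```text
top post 73 ((630.62841796875, 113.0425033569336), 15.108179092407227) [0.6295 0.1122 0.2224]
top post 73 ((642.9934692382812, 31.9637508392334), 14.937976837158203) [0.6425 0.0324 0.2222]
stilt 134 ((637.254638671875, -74.52530670166016), 54.68632507324219)
side post 42 ((633.6028442382812, 111.09294128417969), 15.890542984008789) [0.632  0.1084 0.2199]
side post 52 ((646.615966796875, 30.785093307495117), 16.185972213745117) [0.6449 0.0288 0.2194]
stilt 95 ((638.3671875, -59.2726936340332), 34.95341110229492)
stilt px [ 0.6634 -0.0528  0.1844]
stilt px [ 0.6372 -0.059   0.1815]
stilt px [ 0.6143 -0.033   0.1796]
stilt px [ 0.6218 -0.0914  0.1759]
stilt px [ 0.6498 -0.0559  0.1843]
post 211 ((466.2067565917969, 315.46075439453125), (193.89730834960938, 142.00003051757812), 2.9757792949676514)
post 82 ((467.00933837890625, 315.8470764160156), (191.36395263671875, 147.4844207763672), 2.8259451389312744)
stilt 248 ((446.9365539550781, -302.76824951171875), (200.880859375, 140.75889587402344), 4.870513439178467)
stilt 460 ((448.02545166015625, -303.8633728027344), (200.06100463867188, 143.42132568359375), 4.959396839141846)
```

Call:
jog_arm([
  [0,0,4],
  [2,-2,8],
  [5,-6,9],
  [8,-10,9],
  [11,-14,9],
], gripper=[-1,-1,-1,-1,-1], roll=[-0.15,-0.3,-0.45,-0.6,-0.75])

```text
t: 0.65
ee_pos: [0.3142, 0.45, 0.3216]
ee_rot: [[-0.464, 0.886, 0.001], [0.886, 0.464, 0.0], [0.0, 0.001, -1.0]]
wrist_force: [1.6, -0.1, -0.8]
opening: 0.0857
finger_force: 0.0
```

Call:
jog_arm([
  [3,-3.5,0],
  [6,-7,0],
  [9,-10.5,0],
  [12,-14,0],
  [15,-17.5,0],
], gripper=[-1,-1,-1,-1,-1], roll=[-0.13,-0.26,-0.385,-0.385,-0.385])

```text
t: 1.15
ee_pos: [0.4645, 0.2748, 0.3213]
ee_rot: [[-0.103, 0.995, -0.0], [0.995, 0.103, -0.0], [-0.0, -0.0, -1.0]]
wrist_force: [1.5, 0.8, 0.6]
opening: 0.0852
finger_force: 0.0
```

Call:
jog_arm([
  [3.4,-3.3,0],
  [6.8,-6.6,0],
  [10.2,-9.9,0],
  [13.6,-13.2,-1],
  [16.7,-16.3,-4],
], gripper=[-1,-1,-1,-1,-1], roll=[0,0,0,0,0])

```text
t: 1.65
ee_pos: [0.631, 0.1135, 0.2846]
ee_rot: [[-0.102, 0.995, 0.004], [0.995, 0.102, 0.0], [-0.0, 0.004, -1.0]]
wrist_force: [-0.4, 0.6, -0.6]
opening: 0.0856
finger_force: 0.0
```

Call:
jog_arm([
  [0,0,-4],
  [0,0,-4],
  [0,0,-4],
  [0,0,-4],
], gripper=[-1,-1,-1,-1], roll=[0,0,0,0])

```text
t: 2.05
ee_pos: [0.6291, 0.1161, 0.2454]
ee_rot: [[-0.104, 0.995, 0.003], [0.995, 0.104, 0.0], [-0.0, 0.003, -1.0]]
wrist_force: [0.4, -0.0, 0.3]
opening: 0.0848
finger_force: 0.0
```

Call:
jog_arm([
  [0.1,-0.2,-3],
  [0.1,-0.2,-5],
  [0.1,-0.2,-6],
  [0.1,-0.2,-6],
], gripper=[-1,-1,-1,-1], roll=[0,0,0,0])

```text
t: 2.45
ee_pos: [0.6297, 0.1139, 0.1835]
ee_rot: [[-0.104, 0.995, 0.0], [0.995, 0.104, 0.0], [-0.0, 0.0, -1.0]]
wrist_force: [0.2, 0.5, 0.4]
opening: 0.0857
finger_force: 0.0
```

Call:
jog_arm([
  [0,0,0],
  [0,0,0],
  [0,0,0],
  [0,0,0],
  [0,0,0],
], gripper=[1,1,1,1,1], roll=[0,0,0,0,0])

```text
t: 2.95
ee_pos: [0.6299, 0.1133, 0.1839]
ee_rot: [[-0.103, 0.995, 0.001], [0.995, 0.103, 0.0], [-0.0, 0.001, -1.0]]
wrist_force: [-1.6, -0.6, 5.5]
opening: 0.0288
finger_force: 59.0
```

Call:
jog_arm([
  [0,0,2],
  [0,0,5.5],
  [0,0,9],
  [-2,2.2,11.5],
  [-5,5.5,11.5],
], gripper=[1,1,1,1,1], roll=[0,0,0,0,0])

```text
t: 3.45
ee_pos: [0.581, 0.1679, 0.3012]
ee_rot: [[-0.1, 0.995, 0.006], [0.995, 0.1, 0.001], [0.0, 0.006, -1.0]]
wrist_force: [0.0, 1.1, -1.4]
opening: 0.0286
finger_force: 59.3
```

Call:
jog_arm([
  [-3.2,3.5,0],
  [-6.4,7,0],
  [-9.6,10.5,0],
  [-12.8,14,0],
  [-15.6,17.2,0],
], gripper=[1,1,1,1,1], roll=[0,0,0,0,0])

```text
t: 3.95
ee_pos: [0.422, 0.3415, 0.2982]
ee_rot: [[-0.103, 0.995, 0.0], [0.995, 0.103, 0.0], [0.0, 0.0, -1.0]]
wrist_force: [0.7, 0.5, -0.9]
opening: 0.0288
finger_force: 59.3
```

Call:
jog_arm([
  [0,0,-3.5],
  [0,0,-8],
  [0,0,-12.5],
  [0,0,-17],
  [0,0,-20],
], gripper=[1,1,1,1,1], roll=[0,0,0,0,0])

```text
t: 4.45
ee_pos: [0.4229, 0.3398, 0.0954]
ee_rot: [[-0.103, 0.995, -0.002], [0.995, 0.103, -0.001], [-0.001, -0.002, -1.0]]
wrist_force: [-0.0, 0.5, -2.2]
opening: 0.0287
finger_force: 59.3
```

Call:
jog_arm([
  [0,0,0],
  [0,0,0],
], gripper=[1,1], roll=[0,0])

```text
t: 4.65
ee_pos: [0.424, 0.3405, 0.0986]
ee_rot: [[-0.103, 0.995, -0.0], [0.995, 0.103, -0.0], [-0.0, -0.0, -1.0]]
wrist_force: [0.5, 0.2, -0.4]
opening: 0.0286
finger_force: 59.4
```

Call:
jog_arm([
  [0,0,-3],
  [0,0,-6],
  [0,0,-7.5],
  [0,0,-8],
  [0,0,-8.1],
], gripper=[1,1,1,1,1], roll=[0,0,0,0,0])

```text
t: 5.15
ee_pos: [0.4245, 0.3408, 0.0183]
ee_rot: [[-0.103, 0.995, 0.002], [0.995, 0.103, 0.001], [0.001, 0.002, -1.0]]
wrist_force: [-0.5, 0.7, -0.9]
opening: 0.0284
finger_force: 59.4
```

Call:
jog_arm([
  [0,0,-0.1],
  [0,0,-0.1],
], gripper=[1,1], roll=[0,0])

```text
t: 5.35
ee_pos: [0.4243, 0.3407, 0.0173]
ee_rot: [[-0.103, 0.995, 0.002], [0.995, 0.103, 0.001], [0.001, 0.002, -1.0]]
wrist_force: [-0.4, -0.0, -0.4]
opening: 0.0285
finger_force: 59.4
```

Call:
jog_arm([
  [0,0,-0.1],
  [0,0,-0.15],
], gripper=[1,1], roll=[0,0])

```text
t: 5.55
ee_pos: [0.4242, 0.3406, 0.0159]
ee_rot: [[-0.103, 0.995, 0.002], [0.995, 0.103, 0.001], [0.001, 0.002, -1.0]]
wrist_force: [-3.9, -1.6, 19.9]
opening: 0.0286
finger_force: 61.6
```

Call:
jog_arm([
  [0,0,0],
  [0,0,0],
  [0,0,0],
  [0,0,0],
  [0,0,0],
], gripper=[0.2,0,-0.2,-0.2,-0.2], roll=[0,0,0,0,0])

```text
t: 6.05
ee_pos: [0.4238, 0.3403, 0.0145]
ee_rot: [[-0.103, 0.995, 0.0], [0.995, 0.103, -0.0], [-0.0, 0.0, -1.0]]
wrist_force: [-0.1, 0.0, -0.9]
opening: 0.0512
finger_force: 0.0
```

Call:
jog_arm([
  [0,0,2],
  [0,0,6],
  [0,0,10.5],
  [0,0,15],
  [0,0,19.5],
], gripper=[-0.2,-0.2,-0.2,-0.2,-0.2], roll=[0,0,0,0,0])

```text
t: 6.55
ee_pos: [0.4234, 0.3401, 0.2115]
ee_rot: [[-0.103, 0.995, -0.0], [0.995, 0.103, -0.0], [-0.0, -0.0, -1.0]]
wrist_force: [0.4, 1.0, -0.1]
opening: 0.0515
finger_force: 0.0
```

Call:
jog_arm([
  [0,0,4],
  [0.7,-1,8.4],
  [3.4,-4.8,9.4],
  [6,-8.5,9.4],
  [8.7,-12.2,9.4],
], gripper=[-1,-1,-1,-1,-1], roll=[0,0,0,0,0])

```text
t: 7.05
ee_pos: [0.5113, 0.217, 0.3043]
ee_rot: [[-0.104, 0.995, 0.001], [0.995, 0.104, 0.0], [0.0, 0.001, -1.0]]
wrist_force: [-0.2, 0.4, -0.4]
opening: 0.0855
finger_force: 0.0
```

Call:
jog_arm([
  [2.8,-3.9,0],
  [5.6,-7.8,0],
  [8.4,-11.8,0],
  [11.2,-15.7,0],
  [13.3,-18.7,0],
], gripper=[-1,-1,-1,-1,-1], roll=[0,0,0,0,0])

```text
t: 7.55
ee_pos: [0.6449, 0.0288, 0.3032]
ee_rot: [[-0.102, 0.995, -0.0], [0.995, 0.102, -0.0], [-0.0, -0.0, -1.0]]
wrist_force: [0.4, 0.3, -0.1]
opening: 0.0852
finger_force: 0.0
```

Call:
jog_arm([
  [0,0,-3],
  [0,0,-5],
], gripper=[-1,-1], roll=[0,0])

```text
t: 7.75
ee_pos: [0.6438, 0.03, 0.2517]
ee_rot: [[-0.101, 0.995, -0.001], [0.995, 0.101, 0.0], [0.0, -0.001, -1.0]]
wrist_force: [0.6, 0.2, -0.4]
opening: 0.0852
finger_force: 0.0
```

Call:
jog_arm([
  [0,0.1,-3],
  [0,0.1,-5.5],
  [0,0.1,-6.7],
  [0,0.1,-6.7],
], gripper=[-1,-1,-1,-1], roll=[0,0,0,0])

```text
t: 8.15
ee_pos: [0.6432, 0.0324, 0.1851]
ee_rot: [[-0.103, 0.995, -0.003], [0.995, 0.103, 0.0], [0.0, -0.003, -1.0]]
wrist_force: [-0.2, 0.1, 0.7]
opening: 0.0856
finger_force: 0.0
```

Call:
jog_arm([
  [0,0,0],
  [0,0,0],
  [0,0,0],
  [0,0,0],
  [0,0,0],
], gripper=[1,1,1,1,1], roll=[0,0,0,0,0])

```text
t: 8.65
ee_pos: [0.644, 0.0323, 0.1876]
ee_rot: [[-0.103, 0.995, 0.001], [0.995, 0.103, -0.0], [-0.0, 0.001, -1.0]]
wrist_force: [-0.8, 0.5, 5.9]
opening: 0.0284
finger_force: 58.8
```

Call:
jog_arm([
  [0,0,2],
  [0,0,5.5],
  [0,0,9],
  [-2,2.3,11.5],
  [-5,5.8,11.5],
], gripper=[1,1,1,1,1], roll=[0,0,0,0,0])

```text
t: 9.15
ee_pos: [0.5949, 0.0897, 0.3048]
ee_rot: [[-0.1, 0.995, 0.006], [0.995, 0.1, 0.0], [-0.001, 0.006, -1.0]]
wrist_force: [0.6, 0.3, -0.9]
opening: 0.0288
finger_force: 59.3
```

Call:
jog_arm([
  [-3.2,3.8,0],
  [-6.4,7.6,0],
  [-9.6,11.4,0],
  [-12.8,15.2,0],
  [-16,19,0],
], gripper=[1,1,1,1,1], roll=[0,0,0,0,0])

```text
t: 9.65
ee_pos: [0.4322, 0.2815, 0.3019]
ee_rot: [[-0.102, 0.995, 0.001], [0.995, 0.102, 0.0], [0.0, 0.001, -1.0]]
wrist_force: [0.3, 0.0, -0.8]
opening: 0.028
finger_force: 59.2
```

Call:
jog_arm([
  [-0.5,0.5,-3.5],
  [-0.5,0.5,-8],
  [-0.5,0.5,-12.5],
  [-0.5,0.5,-17],
  [-0.5,0.5,-20],
], gripper=[1,1,1,1,1], roll=[0,0,0,0,0])

```text
t: 10.15
ee_pos: [0.4279, 0.285, 0.0993]
ee_rot: [[-0.103, 0.995, -0.002], [0.995, 0.103, -0.001], [-0.001, -0.002, -1.0]]
wrist_force: [0.9, 0.1, -0.9]
opening: 0.0285
finger_force: 59.2
```

Call:
jog_arm([
  [0,0,-3],
  [0,0,-6],
  [0,0,-7.5],
  [0,0,-7.8],
  [0,0,-7.9],
], gripper=[1,1,1,1,1], roll=[0,0,0,0,0])

```text
t: 10.65
ee_pos: [0.4289, 0.2854, 0.0227]
ee_rot: [[-0.103, 0.995, 0.0], [0.995, 0.103, -0.0], [-0.0, 0.0, -1.0]]
wrist_force: [0.1, -0.3, 0.2]
opening: 0.0286
finger_force: 59.2
```

Call:
jog_arm([
  [0,0,-0.1],
  [0,0,-0.1],
], gripper=[1,1], roll=[0,0])

```text
t: 10.85
ee_pos: [0.4291, 0.2855, 0.0224]
ee_rot: [[-0.103, 0.995, 0.001], [0.995, 0.103, 0.001], [0.001, 0.001, -1.0]]
wrist_force: [0.1, -0.7, -0.9]
opening: 0.0284
finger_force: 59.2
```

Call:
jog_arm([
  [0,0,-0.15],
  [0,0,-0.2],
], gripper=[1,1], roll=[0,0])

```text
t: 11.05
ee_pos: [0.4289, 0.2854, 0.02]
ee_rot: [[-0.103, 0.995, 0.001], [0.995, 0.103, 0.0], [0.0, 0.001, -1.0]]
wrist_force: [0.7, 0.4, -0.3]
opening: 0.0282
finger_force: 59.2
```

Call:
jog_arm([
  [0,0,-0.1],
], gripper=[1], roll=[0])

```text
t: 11.15
ee_pos: [0.4289, 0.2854, 0.0195]
ee_rot: [[-0.103, 0.995, 0.001], [0.995, 0.103, 0.0], [0.0, 0.001, -1.0]]
wrist_force: [-5.0, -2.5, 29.0]
opening: 0.0288
finger_force: 62.2
```

Call:
jog_arm([
  [0,0,0],
  [0,0,0],
  [0,0,0],
  [0,0,0],
  [0,0,0],
], gripper=[0.2,0,-0.2,-0.2,-0.2], roll=[0,0,0,0,0])

```text
t: 11.65
ee_pos: [0.4287, 0.2853, 0.0185]
ee_rot: [[-0.103, 0.995, -0.0], [0.995, 0.103, -0.0], [-0.0, -0.0, -1.0]]
wrist_force: [0.6, 0.2, 0.4]
opening: 0.051
finger_force: 0.0
```

Call:
jog_arm([
  [0,0,2],
  [0,0,6],
  [0,0,10.5],
  [0,0,15],
  [0,0,19.5],
], gripper=[-0.2,-0.2,-0.2,-0.2,-0.2], roll=[0,0,0,0,0])

```text
t: 12.15
ee_pos: [0.4284, 0.2852, 0.2155]
ee_rot: [[-0.103, 0.995, -0.0], [0.995, 0.103, -0.0], [-0.0, -0.0, -1.0]]
wrist_force: [1.0, -0.1, 0.0]
opening: 0.0512
finger_force: 0.0
```

Call:
jog_arm([
  [0.5,-0.8,4],
  [2.5,-3.7,6],
  [4.5,-7,6],
  [7,-10.5,6],
  [9.5,-14,6],
], gripper=[-0.2,-0.2,-0.2,-0.2,-0.2], roll=[-0.14,-0.28,-0.42,-0.56,-0.7])

```text
t: 12.65
ee_pos: [0.5243, 0.144, 0.2739]
ee_rot: [[0.567, 0.824, 0.001], [0.824, -0.567, 0.0], [0.0, 0.0, -1.0]]
wrist_force: [0.6, 1.1, 0.9]
opening: 0.051
finger_force: 0.0
```

Call:
jog_arm([
  [2.6,-4,0],
  [5.2,-8,0],
  [7.8,-12,0],
  [10.4,-16,0],
  [13,-20,0],
], gripper=[-0.2,-0.2,-0.2,-0.2,-0.2], roll=[-0.15,-0.3,-0.45,-0.6,-0.745])

```text
t: 13.15
ee_pos: [0.6544, -0.0565, 0.2734]
ee_rot: [[0.975, 0.221, -0.0], [0.221, -0.975, 0.0], [-0.0, -0.0, -1.0]]
wrist_force: [0.1, 0.3, 0.1]
opening: 0.0509
finger_force: 0.0
```

Call:
jog_arm([
  [0,0,-3],
  [0,0,-5],
  [0,0,-5],
], gripper=[-0.2,-0.2,-0.2], roll=[0,0,0])

```text
t: 13.45
ee_pos: [0.6526, -0.0549, 0.2205]
ee_rot: [[0.974, 0.226, -0.005], [0.226, -0.974, 0.001], [-0.005, -0.002, -1.0]]
wrist_force: [0.6, -1.1, 0.4]
opening: 0.0514
finger_force: 0.0
```

Run:
```python
from h import *
s=snap('top','top2');crop(s,'c2',135,110,315,245,4)
st=state();print(st['ee_pos'],st['ee_rot'][:,1],st['joint_positions'])
```

```text
[ 0.65334125 -0.05469047  0.22262166] [ 2.26663943e-01 -9.73972545e-01 -9.69253007e-04] [-1.05523793e+01  3.11723795e+01  8.51624911e+01 -4.08582708e-03
  6.38119207e+01  6.63486131e+01]
```

View pics/c2.png

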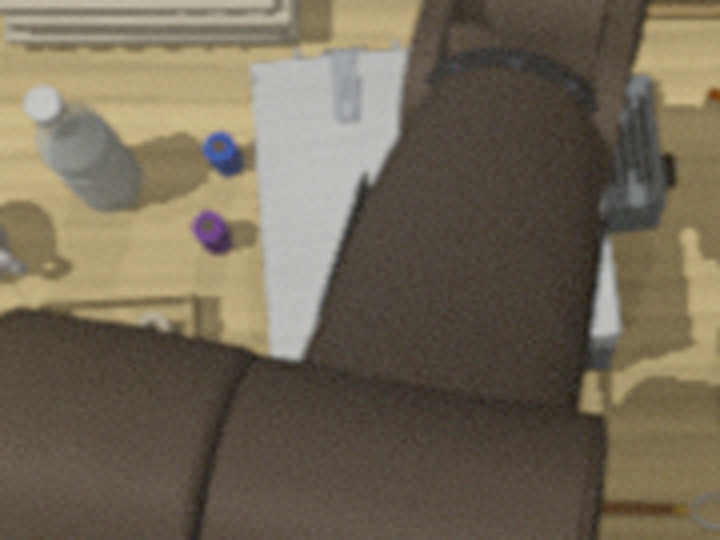

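The top view is blocked by the arm, but the bottle and the blue and purple posts have not moved. I'll carry on with the stilt by measurement and check the opening after closing.

Call:
jog_arm([
  [0,0,-2.5],
  [0,0,-4],
  [0,0,-4.6],
  [0,0,-4.6],
], gripper=[-0.2,-0.2,-0.2,-0.2], roll=[0,0,0,0])

```text
t: 13.9
ee_pos: [0.6539, -0.0544, 0.1781]
ee_rot: [[0.974, 0.227, 0.0], [0.227, -0.974, -0.0], [0.0, 0.0, -1.0]]
wrist_force: [0.4, -0.0, -0.6]
opening: 0.0513
finger_force: 0.0
```

Call:
jog_arm([
  [0,0,0],
  [0,0,0],
  [0,0,0],
  [0,0,0],
  [0,0,0],
], gripper=[1,1,1,1,1], roll=[0,0,0,0,0])

```text
t: 14.4
ee_pos: [0.6541, -0.0547, 0.1787]
ee_rot: [[0.974, 0.227, 0.001], [0.227, -0.974, -0.0], [0.001, 0.001, -1.0]]
wrist_force: [-1.4, 0.9, 6.8]
opening: 0.0073
finger_force: 58.8
```

Run:
```python
from h import *
s=snap('side','side3');crop(s,'c3',220,130,370,242,5)
st=state();print(st['ee_pos'],st['opening'],st['wrist_force'])
```

```text
[ 0.65404145 -0.05467458  0.17865798] 0.006856020490353247 [-0.99487679  0.32724752  5.61975172]
```

View pics/c3.png

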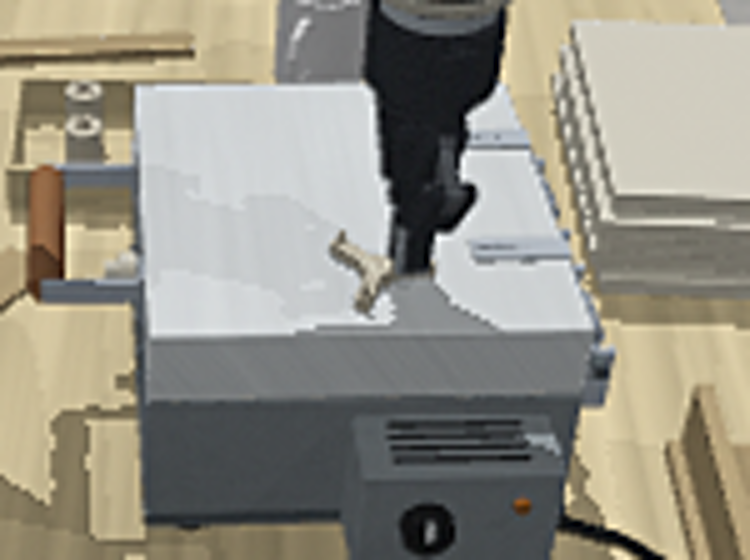

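The side view shows the fingers closed on the rear arm of the stilt, but gripping only its upper part. I'll regrip 4 mm lower.

Call:
jog_arm([
  [0,0,0],
  [0,0,0],
  [0,0,-0.3],
  [0,0,-0.4],
  [0,0,-0.4],
], gripper=[0.4,0.4,0.4,0.4,0.4], roll=[0,0,0,0,0])

```text
t: 14.95
ee_pos: [0.6536, -0.0547, 0.1731]
ee_rot: [[0.974, 0.227, -0.001], [0.227, -0.974, 0.0], [-0.001, -0.0, -1.0]]
wrist_force: [0.3, 0.1, 0.1]
opening: 0.0255
finger_force: 0.0
```

Call:
jog_arm([
  [0,0,0],
  [0,0,0],
  [0,0,0],
  [0,0,0],
], gripper=[1,1,1,1], roll=[0,0,0,0])

```text
t: 15.35
ee_pos: [0.6538, -0.0547, 0.1737]
ee_rot: [[0.974, 0.227, 0.0], [0.227, -0.974, -0.0], [0.0, 0.0, -1.0]]
wrist_force: [0.2, -0.7, 1.0]
opening: 0.0078
finger_force: 59.5
```

Call:
jog_arm([
  [0,0,1],
  [0,0,3],
  [0,0,6],
  [0,0,9],
  [0,0,12],
], gripper=[1,1,1,1,1], roll=[0,0,0,0,0])

```text
t: 15.85
ee_pos: [0.6536, -0.0546, 0.2955]
ee_rot: [[0.974, 0.227, 0.0], [0.227, -0.974, -0.0], [0.0, 0.0, -1.0]]
wrist_force: [-0.3, 0.4, 0.8]
opening: 0.008
finger_force: 59.4
```

Call:
jog_arm([
  [-2,-2.2,0],
  [-5,-5.5,0],
  [-8,-8.8,0],
  [-11,-12,0],
  [-14,-15.3,0],
], gripper=[1,1,1,1,1], roll=[0,0,0,0,0])

```text
t: 16.35
ee_pos: [0.5124, -0.2086, 0.2944]
ee_rot: [[0.974, 0.227, 0.001], [0.227, -0.974, -0.0], [0.001, 0.001, -1.0]]
wrist_force: [1.5, -1.3, -0.1]
opening: 0.0075
finger_force: 59.4
```

Call:
jog_arm([
  [-3,-3.3,0],
  [-6,-6.5,0],
  [-8.9,-9.7,0],
  [-8.9,-9.7,-3],
  [-8.9,-9.7,-7],
], gripper=[1,1,1,1,1], roll=[0,0,0,0,0])

```text
t: 16.85
ee_pos: [0.4245, -0.3064, 0.2251]
ee_rot: [[0.975, 0.224, 0.004], [0.224, -0.975, -0.004], [0.003, 0.004, -1.0]]
wrist_force: [-0.0, -0.8, -1.2]
opening: 0.0079
finger_force: 59.4
```

Call:
jog_arm([
  [0,0,-4],
  [0,0,-8],
  [0,0,-12],
  [0,0,-15],
  [0,0,-16],
], gripper=[1,1,1,1,1], roll=[0,0,0,0,0])

```text
t: 17.35
ee_pos: [0.4241, -0.3042, 0.0616]
ee_rot: [[0.974, 0.227, -0.003], [0.227, -0.974, 0.002], [-0.002, -0.003, -1.0]]
wrist_force: [0.1, -0.3, 0.4]
opening: 0.0078
finger_force: 59.4
```

Call:
jog_arm([
  [0,0,-2],
  [0,0,-4],
  [0,0,-5],
  [0,0,-5.4],
  [0,0,-5.5],
], gripper=[1,1,1,1,1], roll=[0,0,0,0,0])

```text
t: 17.85
ee_pos: [0.4251, -0.3049, 0.0091]
ee_rot: [[0.974, 0.227, 0.001], [0.227, -0.974, -0.001], [0.0, 0.001, -1.0]]
wrist_force: [-0.1, 0.5, -0.5]
opening: 0.0082
finger_force: 59.4
```

Call:
jog_arm([
  [0,0,-0.15],
  [0,0,-0.25],
], gripper=[1,1], roll=[0,0])

```text
t: 18.05
ee_pos: [0.425, -0.3049, 0.0068]
ee_rot: [[0.974, 0.227, 0.001], [0.227, -0.974, -0.001], [0.001, 0.001, -1.0]]
wrist_force: [0.2, 0.3, -0.1]
opening: 0.008
finger_force: 59.4
```

Call:
jog_arm([
  [0,0,-0.1],
], gripper=[1], roll=[0])

```text
t: 18.15
ee_pos: [0.4249, -0.3048, 0.0056]
ee_rot: [[0.974, 0.227, 0.001], [0.227, -0.974, -0.001], [0.0, 0.001, -1.0]]
wrist_force: [-2.6, 2.1, 20.9]
opening: 0.0076
finger_force: 62.0
```

Call:
jog_arm([
  [0,0,0],
  [0,0,0],
  [0,0,0],
  [0,0,1],
  [0,0,4],
], gripper=[0.7,0.4,0.3,0.3,0.3], roll=[0,0,0,0,0])

```text
t: 18.65
ee_pos: [0.424, -0.304, 0.0442]
ee_rot: [[0.974, 0.227, -0.003], [0.227, -0.974, 0.003], [-0.002, -0.003, -1.0]]
wrist_force: [0.4, 0.2, 0.9]
opening: 0.0302
finger_force: 0.0
```

Call:
jog_arm([
  [0,0,4],
  [0,0,8],
  [0,0,12.5],
  [0,0,17],
  [0,0,21],
], gripper=[-0.3,-0.3,-0.3,-0.3,-0.3], roll=[0,0,0,0,0])

```text
t: 19.15
ee_pos: [0.4244, -0.3044, 0.2583]
ee_rot: [[0.974, 0.227, 0.001], [0.227, -0.974, -0.001], [0.001, 0.001, -1.0]]
wrist_force: [0.2, -0.9, -1.0]
opening: 0.0554
finger_force: 0.0
```

Call:
jog_arm([
  [0.5,3,2],
  [1,6,4],
  [2,9,4],
  [3,12,4],
  [3,15,4],
], gripper=[-0.3,-0.3,-0.3,-0.3,-0.3], roll=[0.14,0.28,0.42,0.56,0.7])

```text
t: 19.65
ee_pos: [0.4551, -0.1533, 0.2959]
ee_rot: [[0.594, 0.804, 0.001], [0.804, -0.594, -0.0], [0.0, 0.001, -1.0]]
wrist_force: [-0.2, -0.2, -0.4]
opening: 0.0559
finger_force: 0.0
```

Call:
jog_arm([
  [0,3.5,0],
  [-1,7,0],
  [-2,11,0],
  [-2.6,14,0],
  [-2.6,16.4,0],
], gripper=[-0.3,-0.3,-0.3,-0.3,-0.3], roll=[0.15,0.3,0.45,0.6,0.74])

```text
t: 20.15
ee_pos: [0.4274, 0.011, 0.2959]
ee_rot: [[-0.105, 0.995, 0.001], [0.995, 0.105, -0.0], [-0.0, 0.001, -1.0]]
wrist_force: [0.2, -0.1, 0.3]
opening: 0.0555
finger_force: 0.0
```

Run:
```python
from h import *
s=snap('side','side4');crop(s,'c4',170,100,370,320,2.7)
st=state();print(st['ee_pos'],st['ee_rot'][:,1],st['opening'],st['joint_positions'])
S=pts(s);q=S.reshape(-1,3)
m=(q[:,0]>.39)&(q[:,0]<.47)&(q[:,1]>-.06)&(q[:,1]<.08)&(q[:,2]>.12)&(q[:,2]<.17)
c=s['color'].reshape(-1,3).astype(int); h=q[m&(c[:,0]>c[:,2]*1.6)]; print('handle',len(h),h.mean(0),h.min(0),h.max(0))
```

```text
[0.42763451 0.01283338 0.29595485] [9.93553918e-01 1.13356930e-01 9.04234876e-04] 0.05538804813996338 [-7.17294261e+00  7.57243273e+00  1.09797836e+02  5.80160160e-02
  6.25889593e+01 -1.37085185e+01]
handle 168 [0.43250607 0.00324504 0.15409218] [ 0.41750827 -0.05484192  0.13938587] [0.44719892 0.06728295 0.15971862]
```

View pics/c4.png

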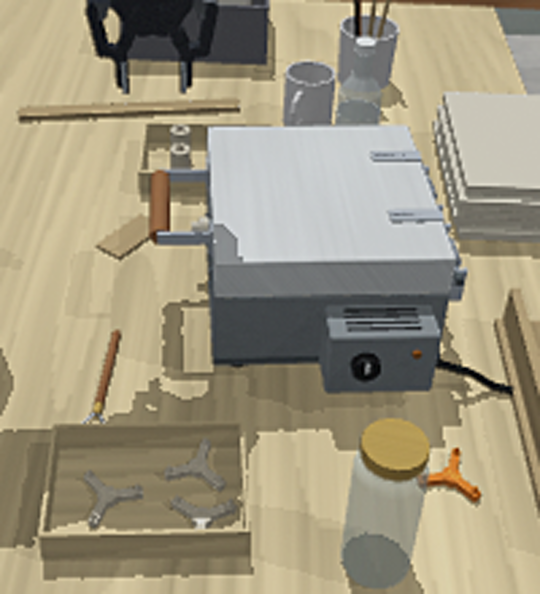

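The stilt lies in the stilt tray at (106,500), both posts stand in the post tray at (180,130) and (180,150), and the lid is shut. Next is the handle at (160,205).

Call:
jog_arm([
  [0.3,-0.3,-3],
  [0.3,-0.3,-7],
  [0.3,-0.3,-11],
  [0.3,-0.3,-14],
  [0.3,-0.3,-15],
], gripper=[-0.3,-0.3,-0.3,-0.3,-0.3], roll=[0,0,0,0,0])

```text
t: 20.7
ee_pos: [0.4306, 0.0064, 0.1435]
ee_rot: [[-0.098, 0.995, -0.003], [0.995, 0.098, 0.001], [0.001, -0.003, -1.0]]
wrist_force: [0.2, -0.1, -0.2]
opening: 0.0557
finger_force: 0.0
```

Call:
jog_arm([
  [0,0,-1],
  [0,0,-2],
  [0,0,-2],
], gripper=[-0.3,-0.3,-0.3], roll=[0,0,0])

```text
t: 21.0
ee_pos: [0.4318, 0.0063, 0.1249]
ee_rot: [[-0.098, 0.995, -0.0], [0.995, 0.098, 0.0], [0.0, -0.0, -1.0]]
wrist_force: [-0.1, 0.0, 0.5]
opening: 0.0556
finger_force: 0.0
```

Call:
jog_arm([
  [0,0,0],
  [0,0,0],
  [0,0,0],
  [0,0,0],
  [0,0,0],
], gripper=[1,1,1,1,1], roll=[0,0,0,0,0])

```text
t: 21.5
ee_pos: [0.4299, 0.0062, 0.1257]
ee_rot: [[-0.099, 0.995, -0.003], [0.995, 0.099, -0.0], [0.0, -0.003, -1.0]]
wrist_force: [-11.6, -5.0, 11.9]
opening: 0.0222
finger_force: 58.1
```

Run:
```python
from h import *
st=state();print(st['ee_pos'],st['opening'],st['wrist_force'],st['finger_force'])
a0=np.arctan2(25,335);R=np.hypot(.335,.025)
for a in (.1,.2,.3,.4,.48,.55,.6,.62):
    d=R*(np.cos(a0)-np.cos(a0+a)); print(a,(100*np.array([d*np.cos(np.radians(5.6)),d*np.sin(np.radians(5.6)),R*(np.sin(a0+a)-np.sin(a0))])).round(2))
```

```text
[0.42994861 0.00620223 0.12572027] 0.022150862549992326 [-11.60966215  -4.95143772  11.94717503] 58.06109547615051
0.1 [0.41 0.04 3.33]
0.2 [1.16 0.11 6.61]
0.3 [2.22 0.22 9.79]
0.4 [ 3.6   0.35 12.85]
0.48 [ 4.92  0.48 15.19]
0.55 [ 6.22  0.61 17.14]
0.6 [ 7.23  0.71 18.48]
0.62 [ 7.65  0.75 19.  ]
```

Call:
jog_arm([
  [0,0,0.5],
  [0.1,0,1.5],
  [0.25,0,2.5],
  [0.4,0,3.3],
  [0.7,0.1,4.9],
], gripper=[1,1,1,1,1], roll=[0,0,0,0,0])

```text
t: 22.0
ee_pos: [0.4366, 0.0069, 0.174]
ee_rot: [[-0.099, 0.995, -0.006], [0.995, 0.099, -0.001], [-0.0, -0.006, -1.0]]
wrist_force: [-9.0, -13.2, -3.7]
opening: 0.0223
finger_force: 60.1
```

Call:
jog_arm([
  [0.4,0,1.7],
  [0.9,0.05,3.3],
  [1.5,0.1,4.9],
  [2.2,0.2,6.4],
  [2.9,0.3,7.9],
], gripper=[1,1,1,1,1], roll=[0,0,0,0,0])

```text
t: 22.5
ee_pos: [0.4633, 0.0095, 0.2536]
ee_rot: [[-0.099, 0.995, -0.011], [0.995, 0.099, -0.002], [-0.001, -0.011, -1.0]]
wrist_force: [-23.0, -14.6, 5.7]
opening: 0.0223
finger_force: 59.5
```

```bash
cat > lid.py <<'E'
from h import *
import sys
st=state();print(st['ee_pos'],st['opening'],st['wrist_force'],st['finger_force'])
s=snap('side',sys.argv[1]);q=pts(s).reshape(-1,3)
# kiln frame
c,sn=np.cos(np.radians(5.6)),np.sin(np.radians(5.6)); d=q[:,:2]-[.6185,.0285]
x=d[:,0]*c+d[:,1]*sn; y=-d[:,0]*sn+d[:,1]*c; z=q[:,2]
# lid top plane lies 50 mm above hinge: distance from the hinge line along the rotated normal
best=[]
for a in np.arange(0,.9,.005):
    u=(x-.145)*-np.cos(a)+(z-.122)*np.sin(a); w=(x-.145)*np.sin(a)+(z-.122)*np.cos(a)
    best.append((((abs(w-.05)<.004)&(u>.03)&(u<.27)&(abs(y)<.135)).sum(),a))
print(sorted(best)[-5:])
E
python3 lid.py l1
```

```text
[0.46329332 0.00945593 0.25360199] 0.022250620751909363 [-23.01691708 -14.57315012   5.70409543] 59.45922017097473
[(np.int64(2898), np.float64(0.39)), (np.int64(2906), np.float64(0.37)), (np.int64(2948), np.float64(0.375)), (np.int64(2948), np.float64(0.38)), (np.int64(2953), np.float64(0.385))]
```

Call:
jog_arm([
  [0.3,-0.15,1.0],
  [0.9,-0.15,2.1],
  [1.5,-0.1,3.2],
  [2.2,-0.1,4.2],
  [2.9,0,5.2],
], gripper=[1,1,1,1,1], roll=[0,0,0,0,0])

```text
t: 23.05
ee_pos: [0.4937, 0.0122, 0.3061]
ee_rot: [[-0.098, 0.995, -0.007], [0.995, 0.098, 0.003], [0.004, -0.006, -1.0]]
wrist_force: [-19.1, 10.1, 9.3]
opening: 0.0222
finger_force: 59.6
```

```bash
python3 lid.py l2
```

```text
[0.49372107 0.01215772 0.30610753] 0.022167442806984693 [-19.11976498  10.07025273   9.26711436] 59.61767792701721
[(np.int64(2338), np.float64(0.545)), (np.int64(2404), np.float64(0.5650000000000001)), (np.int64(2407), np.float64(0.55)), (np.int64(2407), np.float64(0.56)), (np.int64(2410), np.float64(0.555))]
```

Call:
jog_arm([
  [0.4,0,0.7],
  [0.8,0,1.3],
  [1.2,0.05,1.8],
  [1.2,0.05,1.8],
  [1.2,0.05,1.8],
], gripper=[1,1,1,1,1], roll=[0,0,0,0,0])

```text
t: 23.6
ee_pos: [0.5071, 0.0134, 0.3242]
ee_rot: [[-0.098, 0.995, -0.002], [0.995, 0.098, 0.005], [0.005, -0.002, -1.0]]
wrist_force: [-8.5, 17.7, 4.9]
opening: 0.022
finger_force: 59.6
```

```bash
python3 lid.py l3
```

```text
[0.50712227 0.01337794 0.32417183] 0.021987758976003798 [-8.49387891 17.71637045  4.93334827] 59.58632290363312
[(np.int64(2125), np.float64(0.635)), (np.int64(2138), np.float64(0.615)), (np.int64(2144), np.float64(0.62)), (np.int64(2146), np.float64(0.63)), (np.int64(2147), np.float64(0.625))]
```

Call:
jog_arm([
  [0,0,0],
  [0,0,0],
  [0,0,0],
  [-0.5,0,-0.6],
  [-1,0,-1.3],
], gripper=[1,1,1,1,1], roll=[0,0,0,0,0])

```text
t: 24.15
ee_pos: [0.4975, 0.0125, 0.3117]
ee_rot: [[-0.098, 0.995, 0.0], [0.995, 0.098, 0.003], [0.003, 0.0, -1.0]]
wrist_force: [-13.0, 7.3, 12.8]
opening: 0.0222
finger_force: 60.5
```

Call:
jog_arm([
  [-0.5,0,-0.7],
  [-1,0,-1.4],
  [-1.5,-0.1,-2.1],
  [-2,-0.1,-2.8],
  [-2,-0.1,-2.9],
], gripper=[1,1,1,1,1], roll=[0,0,0,0,0])

```text
t: 24.65
ee_pos: [0.478, 0.0107, 0.282]
ee_rot: [[-0.098, 0.995, 0.001], [0.995, 0.098, 0.001], [0.001, 0.001, -1.0]]
wrist_force: [-10.4, 5.4, 8.3]
opening: 0.0222
finger_force: 62.8
```

Call:
jog_arm([
  [0,0,0],
  [0,0,0],
  [0,0,0],
  [0,0,0],
  [0,0,0],
], gripper=[1,1,1,1,1], roll=[0,0,0,0,0])

```text
t: 25.15
ee_pos: [0.4783, 0.0107, 0.2825]
ee_rot: [[-0.098, 0.995, 0.001], [0.995, 0.098, 0.001], [0.001, 0.001, -1.0]]
wrist_force: [-7.2, 5.2, 4.8]
opening: 0.0216
finger_force: 62.5
```

```bash
python3 lid.py l4; python3 -c "
from h import *
crop(load('l4'),'c5',0,0,512,384,1.5)"
```

```text
[0.4783386  0.01067468 0.28248576] 0.0216274973412974 [-7.19011519  5.15471481  4.78066942] 62.49858498573303
[(np.int64(2601), np.float64(0.485)), (np.int64(2672), np.float64(0.48)), (np.int64(2684), np.float64(0.465)), (np.int64(2684), np.float64(0.47500000000000003)), (np.int64(2690), np.float64(0.47000000000000003))]
```

View pics/c5.png

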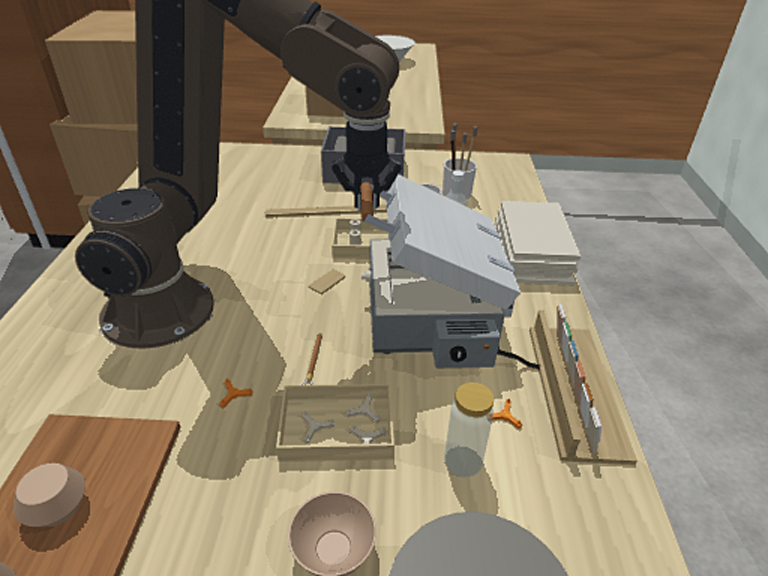

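The lid is held steady by its handle at (368,195), at about 0.47 rad. The stilt at (317,425) and the posts at (355,228) are in their trays, and the bystanders I can see have not moved.

```bash
python3 -c "
from station import *
print(finish_job())"
```

```text
the job is handed in; nothing more can be done
None
```

The job is handed in: both posts stand in the post tray, the stilt lies in the stilt tray, and the lid went past its balance point to about 0.62 rad and is now held by the handle at about 0.47 rad (angles read from the camera); the hand-in returned no verdict.

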